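# Check the stop, then hold the probe in the guide

## Task

Get the probe check station ready and present the probe to it: first press the red mushroom stop button all the way down and let it spring up, then turn its red head clockwise as far as it goes to reset it. Then draw the black-handled steel probe out of its white holder and lower it, upright, through the metal guide bush until the red band on its rod is level with the bush's upper rim, never touching the guide stand with the probe on the way. Finish while still holding it there, still and centred in the bore and hanging only from the gripper; leave the other things on the bench as they stand.

Things in the scene. Friction and masses are not known exactly. Their poses are not given: they have to be found in the camera images.
- guide_stand: Grey guide stand, fixed to the bench (place and yaw vary). Origin on the bench, on the vertical axis of the metal guide bush that it carries. Base plate 115 x 90 x 12 mm (x, y, z), its centre 12 mm on the +x side of the origin; a bracket holds the bush, with a grey column (16 x 36 mm, 111 mm high) centred 53 mm from the bush's axis on the +x side.
- guide_mouth (a point): Centre of the bore at the bush's upper rim, 115 mm above the bench; the stand's axes, z up along the bore. The bush is a ring of outer diameter 48 mm, bore diameter 28 mm, 30 mm long (85 to 115 mm above the bench). Below it, on its axis, a fixed empty steel cup (inner diameter about 34 mm, rim 52 mm and inner floor 16 mm above the bench).
- stop_box: Yellow box 80 x 80 x 58 mm, fixed to the bench (place and yaw vary), origin at the centre of its underside; the red mushroom stop button stands in the middle of its top. A green mark on the top shows where the head's pointer stands when reset.
- stop_top (a point): Centre of the flat top of the red stop head, 102 mm above the bench when it is up. The head is round, diameter 36 mm, 22 mm thick (80 to 102 mm above the bench), with a white pointer line on top; it may be gripped round its rim from above. Its z points up; it turns with the head.
- stop_button (a joint): Travel of the mushroom button in m: 0 up, 0.006 fully down. It springs up by itself; fully down takes about 5 N.
- stop_head (a joint): Turn of the red head about the vertical in rad, growing clockwise as seen from above; it starts at 0 to 0.2 and the end stop is at 1.2 (pointer at the green mark on the yellow box). It stays where it is left (friction about 0.04 N m), also when the button springs up.
- probe: Loose probe, 0.1 to 0.17 kg, 160 mm long, standing upright in the holder. Origin at the centre of the rod's lower tip, z up along the rod. Steel rod of diameter 12 mm from 0 to 115 mm, then a round black handle of diameter 22 mm from 115 to 160 mm. Round, so any grasp yaw serves.
- probe_grip (a point): Middle of the probe's black handle, on its axis, 137.5 mm above the tip.
- probe_mark (a point): Centre of the red painted band (6 mm high) round the rod, on the axis, 70 mm above the tip.
- holder: White block 80 x 80 x 70 mm fixed to the bench (its place varies), origin at the centre of its underside. In the middle of its top a hole of diameter 15 mm, 60 mm deep, in which the probe stands, its tip 10 mm above the bench and its handle from 125 to 170 mm above the bench.
- green_vial: Bystander: white vial with a green stripe, 30 mm across, 73 mm high, standing; origin at the centre of its underside. Leave alone.
- timer: Bystander: white bench timer, 26 x 68 x 62 mm; origin at the centre of its underside. Leave alone.
- tape: Bystander: roll of beige tape lying flat, 104 mm across, 25 mm high; origin at the centre of its underside. Leave alone.
- blue_marker: Bystander: lying marker pen with a blue cap, 124 x 13 mm, 14 mm high; origin at the centre of its underside. Leave alone.
- dropper: Bystander: red dropper bottle with a black top, 29 mm across, 104 mm high; origin at the centre of its underside. Leave alone.

How it is judged:
On the way, in this order (a step that is already met when the one before it is completed fails the run):
1. the stop button is pressed down (more than 4.5 of its 6 mm) (value of joint stop_button above 0.0045 m), for 0.05 s.
2. the button is up again and its head turned clockwise to the end (over 1.05 rad) (value of joint stop_head above 1.05 rad and value of joint stop_button below 0.0015 m), for 0.2 s.
3. the probe's tip has entered the guide bush from above (z of probe in the frame of guide_mouth between -0.03 and -0.005 m and horizontal distance between probe and guide_mouth below 0.009 m), for 0.02 s.
At the end, for the whole second after the job is handed in: The probe hangs from the gripper alone, at rest in the bush: band within 7 mm of rim height, tip and band within 4.5 mm of the bore axis, tilt under 5 degrees, touching neither stand nor holder; stop button up, its head turned over 1.05 rad (all of step 2 and horizontal distance between each of probe, probe_mark and guide_mouth below 0.0045 m and z of probe_mark in the frame of guide_mouth between -0.007 and 0.007 m and angle between probe's own z axis and vertical below 0.09 rad and contact force between the fingers and probe above 1 N and contact force between probe and guide_stand below 0.2 N and contact force between probe and holder below 0.2 N and linear speed of probe below 0.015 m/s); the arm keeps its last pose, push and grip.
It fails at once if the probe touches the guide stand (over 0.5 N) (contact force between probe and guide_stand above 0.5 N).
It fails at once if a bystander is moved by more than 25 mm (distance of any of green_vial, timer, tape, blue_marker, dropper from where it was at the start of the episode above 0.025 m).
It also fails if it takes over 67 s, if anything falls off the work surface, if the arm or the gripper's body presses on something with over 40 N, if the wrist force passes 120 N, or if a joint passes its speed limit or range.

## Robot

A 6-joint arm with a two-finger parallel gripper is mounted at the origin on a cart in front of the work surface, level with it; the furniture and walls round the work are solid. World frame = base frame: x ahead of the robot, y to its left, z up, the work surface at z = 0. Lengths are in m, angles in rad, forces in N, time in s.
With the tool pointing down it reaches from about 0.35 to 0.975 m from the base axis. Payload 4.9 kg.
Tool frame: the origin (TCP) lies between the finger pads; the fingertips stand 25 mm ahead of it and the grasp point (between the pads) lies 6 mm ahead of it (ctrl.tip_reach is the distance from the TCP to the fingertips, in m); z points along the fingers, y is the direction in which the jaws open and shut (so a half turn about z gives the same grasp; the last joint's range is limited). The gripper opens to 85 mm and grips with 20 to 120 N. Pads are 22 mm wide; open, the fingers measure 114 mm over their backs; the gripper's body (76 mm by 85 mm) begins 54 mm behind the grasp point. The pads swing forward as they close: fully open they stand 13 mm farther back than shut.
Start: joints at [1.143, 0.053, 1.613, -0, 1.476, -0.119], TCP at [0.19, 0.595, 0.256] pointing down, gripper open.
Joint ranges: [-3.01, 3.01], [-1.01, 2.22], [0.06, 2.58], [-1.02, 4.17], [0.09, 2.62], [-3.14, 3.14]. Speed limits (rad/s): [2.57, 2.57, 3.14, 3.14, 3.14, 3.14].

## Interface

Orientations are given as a rotation vector (axis times angle).
In Python, from station import get_obs, get_image, camera_params, order, ctrl gives the robot as it stands.
- The arm moves only by the tool move_arm, never from a script. Its argument "deltas" is one flat list of numbers, 5 for each row, row after row: the opening, from -1 (shut) to 1 (fully open), so that 0 is half open, then the shift along the tool's x, y, z in m, then the turn about the tool's z in degrees. In form: [fingers, tx, ty, tz, turn, fingers, tx, ty, tz, turn, ...]. A call has 1 to 10 rows; each row is the pose to reach, as a shift and turn from the pose measured when the call began, along the tool's axes at that moment; what a row does not reach only later rows make up. A row lasts 1/10 s, in which the tool goes at most 50 mm and 8.59 degrees, less where a joint would pass 70% of its speed; a pose out of reach is approached as far as the arm can. A call with a gripper value outside its range is refused whole. The fingers move at their own pace and stop on an object; "force" is the grip in N (left out, the last holds). Time passes only in rows, so rows that repeat a pose let the fingers close. It gives the time, the measured TCP pose, the force and the opening at its end, in the units of the state.
- get_obs(): the state, without advancing time (a new reading comes with each control period).
- get_image(name): name is "scene" or "top" or "wrist"; returns the picture (480x640x3 uint8, red, green, blue); there is no depth.
- camera_params(name): a dict with "camera_matrix" (3x3 intrinsics, pixels), "extrinsics" (4x4, takes a point from camera to world coordinates); the wrist camera has in their place "tool_from_camera" (4x4, takes a point from camera to tool coordinates, whose origin is the TCP and whose axes are the flange's). Camera axes: x right, y up, looking along -z (the intrinsics and any distortion apply to the point x, -y, -z); pixel columns grow to the right and rows downward; lengths in m; the calibration is good to about 2 mm. A picture is of the moment at which its call begins: read the wrist's pose just before it. camera_params takes no time and is no camera call.
- order.finish_job(): hands the job in, once; it reports no verdict.
The state is a dict: "t": time; "q": joint angles; "dq": joint speeds; "effort": joint torques, N m; "tool_pos": TCP position; "tool_rot": TCP orientation; "contact_force": force on the tool from outside, world axes, zero at the start; "wrist_torque": the same for the moment, N m; "opening": finger opening in m.
Only numpy, scipy, OpenCV 4.12 (cv2) and the standard library are available. Lean on these libraries where they do the work, as an engineer would, in place of code of your own. Each camera call takes 0.05 s, during which the arm holds its last target. There are 200 camera calls.

## Working session

There is one attempt and no reset: what is moved stays moved. The work goes in short steps, Python scripts to look and compute and a tool call to move; the robot and the scene stay as the last step left them, time stands still between calls to the robot, and variables do not carry over. Pictures are saved under pics/ and viewed, about 8 in all and at most 12, crops included, and the job is handed in when it is done.

Besides the shell and the picture viewer there is one more tool, called after "Emit:" in YAML: its name, and indented under it one key for each argument. move_arm: Moves the arm, as the interface text tells. Its arguments: {"type":"object","properties":{"deltas":{"type":"array"},"force":{"type":"number"}},"required":["deltas"]}

```bash
mkdir -p pics && python3 - <<'E'
from station import *
import cv2, numpy as np
o=get_obs(); print({k:np.round(v,4) for k,v in o.items()}, ctrl.tip_reach)
for n in("top","scene"):
    im=get_image(n); cv2.imwrite(f"pics/{n}0.png",im[:,:,::-1])
    p=camera_params(n); print(n,{k:np.round(v,4).tolist() if not isinstance(v,str) else v for k,v in p.items()})
print(camera_params("wrist"))
E
```

```text
{'t': np.float64(0.0), 'q': array([ 1.143 ,  0.0533,  1.6143, -0.    ,  1.476 , -0.119 ]), 'dq': array([-0.0007, -0.0011, -0.0008, -0.0002, -0.0009,  0.0007]), 'effort': array([-1.00000e-04, -3.93720e+01, -3.70158e+01,  0.00000e+00,
        7.50000e-03, -0.00000e+00]), 'tool_pos': array([0.1897, 0.5949, 0.2551]), 'tool_rot': array([-4.8310e-01, -3.1037e+00,  3.1000e-03]), 'contact_force': array([ 0.0579, -0.0613, -0.923 ]), 'wrist_torque': array([ 0.0456,  0.0134, -0.0195]), 'opening': np.float64(0.0852)} 0.025
top {'camera_matrix': [[539.7727, 0.0, 320.7268], [0.0, 539.7727, 238.4866], [0.0, 0.0, 1.0]], 'extrinsics': [[0.0068, 0.9937, -0.1116, 0.4153], [-0.9999, 0.0084, 0.0143, -0.0077], [0.0151, 0.1115, 0.9937, 1.4733], [0.0, 0.0, 0.0, 1.0]]}
scene {'camera_matrix': [[589.4234, 0.0, 330.3468], [0.0, 589.4234, 240.6787], [0.0, 0.0, 1.0]], 'extrinsics': [[0.5856, 0.5354, -0.6086, -0.2843], [-0.8105, 0.3796, -0.446, -0.6227], [-0.0078, 0.7545, 0.6563, 1.0235], [0.0, 0.0, 0.0, 1.0]]}
{'camera_matrix': array([[385.12768585,   0.        , 314.5784126 ],
       [  0.        , 385.12768585, 232.44233373],
       [  0.        ,   0.        ,   1.        ]]), 'tool_from_camera': array([[ 3.62508125e-04,  9.55037627e-01,  2.96484401e-01,
         7.43524489e-02],
       [ 9.99999929e-01, -3.16469379e-04, -2.03275229e-04,
         5.91071229e-04],
       [-1.00307258e-04,  2.96484454e-01, -9.55037674e-01,
        -1.19496432e-01],
       [ 0.00000000e+00,  0.00000000e+00,  0.00000000e+00,
         1.00000000e+00]])}
```

View pics/top0.png

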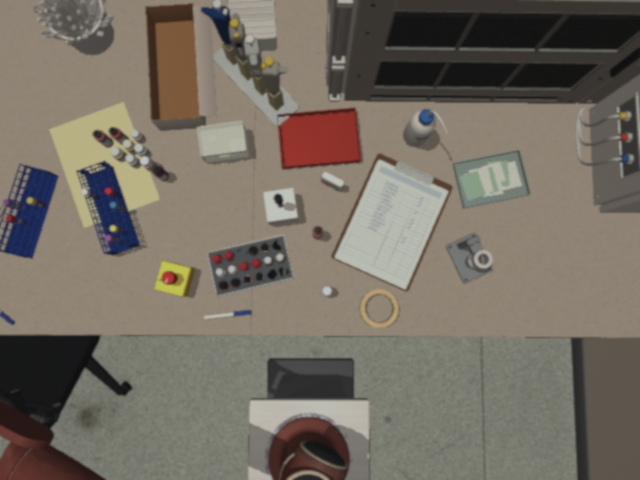

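View pics/scene0.png

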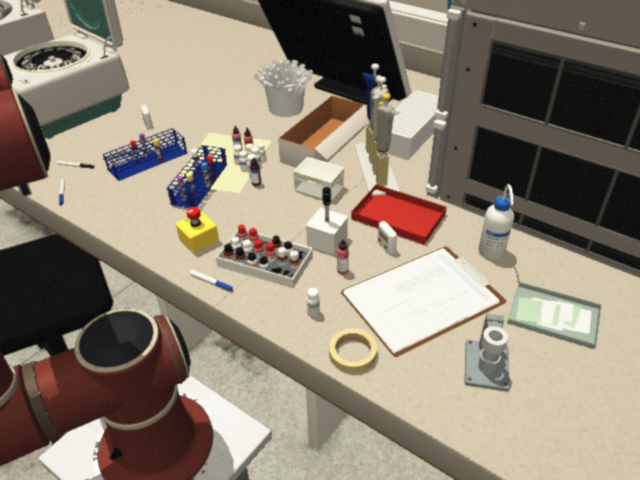

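Top view: the yellow stop box is at (174,279) with its red head at (169,277). The white holder is at (281,205) with the black handle at about (281,201). The guide stand has its bush at (481,259) and the column to its upper left. Next I'll measure these.

```bash
cat > h.py <<'E'
from station import *
import cv2, numpy as np
from scipy.spatial.transform import Rotation as R
def cam(n):
    p=camera_params(n); K=np.array(p["camera_matrix"])
    if n!="wrist": return K,np.array(p["extrinsics"])
    o=get_obs(); T=np.eye(4); T[:3,:3]=R.from_rotvec(o["tool_rot"]).as_matrix(); T[:3,3]=o["tool_pos"]
    return K,T@np.array(p["tool_from_camera"])
def ray(c,uv):
    K,E=c; d=np.array([(uv[0]-K[0,2])/K[0,0],-(uv[1]-K[1,2])/K[1,1],-1.]); return E[:3,3],E[:3,:3]@d
def onz(c,uv,z):
    o,d=ray(c,uv); return o+d*(z-o[2])/d[2]
def proj(c,P):
    K,E=c; p=np.linalg.inv(E)@np.append(P,1); return np.array([K[0,0]*p[0]/-p[2]+K[0,2],K[1,1]*p[1]/p[2]+K[1,2]])
def blobs(m,amin=10):
    n,l,s,c=cv2.connectedComponentsWithStats(m.astype(np.uint8)); return [(s[i].tolist(),c[i].round(1).tolist()) for i in range(1,n) if s[i,4]>=amin]
def shot(n,name):
    c=cam(n); im=get_image(n); cv2.imwrite(f"pics/{name}.png",im[:,:,::-1]); return c,im
def tool(P):  # world point -> shift in tool axes
    o=get_obs(); return R.from_rotvec(o["tool_rot"]).as_matrix().T@(np.array(P)-o["tool_pos"])
E
python3 - <<'E'
from h import *
for n,box in(("top",dict(stop=(150,255,200,305),hold=(255,180,305,230),guide=(440,225,505,290))),("scene",dict(stop=(170,200,225,255),hold=(300,180,355,255),guide=(460,310,520,390)))):
    im=cv2.imread(f"pics/{n}0.png"); hsv=cv2.cvtColor(im,cv2.COLOR_BGR2HSV); c=cam(n)
    def sub(k):
        x0,y0,x1,y1=box[k]; m=np.zeros(im.shape[:2],bool); m[y0:y1,x0:x1]=1; return m
    H,S,V=[hsv[...,i].astype(int) for i in range(3)]
    red=((H<8)|(H>172))&(S>150)&(V>70)&sub("stop"); print(n,"red",[(b,np.round(onz(c,b[1],.091),4)) for b in blobs(red)])
    yel=(H>20)&(H<35)&(S>150)&sub("stop"); print("yel",[(b,np.round(onz(c,b[1],.05),4)) for b in blobs(yel)])
    blk=(V<60)&sub("hold"); print("blk",[(b,np.round(onz(c,b[1],.1475),4)) for b in blobs(blk)])
    wh=(V>170)&(S<50)&sub("hold"); print("wh",[(b,np.round(onz(c,b[1],.07),4)) for b in blobs(wh)])
    br=(V>165)&(S<45)&sub("guide"); print("bush",[(b,np.round(onz(c,b[1],.115),4)) for b in blobs(br)])
a=cv2.imread("pics/top0.png")
t=np.hstack([cv2.resize(a[y:y+66,x:x+66],(390,390),interpolation=cv2.INTER_CUBIC) for x,y in((140,245),(440,225))])
cv2.imwrite("pics/crop0.png",t)
E
```

```text
top red [(([163, 272, 13, 12, 103], [169.3, 277.1]), array([0.4683, 0.3574, 0.091 ]))]
yel [(([182, 268, 11, 27, 128], [187.2, 281.5]), array([0.4587, 0.321 , 0.05  ])), (([169, 271, 15, 15, 97], [178.0, 279.3]), array([0.4643, 0.3453, 0.05  ]))]
blk [(([275, 195, 7, 10, 43], [278.3, 199.3]), array([0.6614, 0.0796, 0.1475]))]
wh [(([264, 188, 33, 33, 651], [278.7, 204.8]), array([0.6611, 0.0834, 0.07  ]))]
bush [(([475, 251, 17, 16, 91], [483.4, 258.6]), array([ 0.52  , -0.4397,  0.115 ]))]
scene red [(([187, 207, 13, 13, 121], [193.4, 212.9]), array([0.4657, 0.36  , 0.091 ]))]
yel [(([176, 212, 42, 41, 1011], [197.3, 233.4]), array([0.4445, 0.3334, 0.05  ]))]
blk [(([323, 188, 7, 18, 111], [326.2, 196.0]), array([0.659 , 0.0799, 0.1475])), (([340, 241, 7, 9, 37], [342.9, 245.3]), array([ 0.5315, -0.0596,  0.1475]))]
wh [(([300, 180, 23, 18, 283], [310.9, 187.8]), array([0.7486, 0.1987, 0.07  ])), (([321, 180, 13, 3, 29], [327.5, 180.8]), array([0.8017, 0.1809, 0.07  ])), (([300, 180, 55, 75, 1569], [324.5, 214.6]), array([0.6748, 0.0981, 0.07  ])), (([332, 185, 10, 12, 71], [335.4, 189.7]), array([0.7802, 0.1385, 0.07  ])), (([347, 220, 8, 35, 173], [351.2, 235.4]), array([ 0.6462, -0.0053,  0.07  ]))]
bush [(([460, 310, 21, 11, 125], [467.0, 313.2]), array([ 0.5366, -0.3669,  0.115 ])), (([508, 310, 12, 12, 116], [514.1, 314.8]), array([ 0.5883, -0.4472,  0.115 ])), (([485, 313, 20, 7, 62], [494.0, 315.5]), array([ 0.5628, -0.4146,  0.115 ])), (([484, 322, 25, 24, 329], [495.7, 333.9]), array([ 0.5196, -0.4375,  0.115 ])), (([467, 340, 25, 45, 522], [474.6, 363.4]), array([ 0.4294, -0.4348,  0.115 ])), (([495, 357, 6, 6, 10], [498.1, 359.8]), array([ 0.463 , -0.4674,  0.115 ])), (([508, 361, 2, 10, 11], [508.1, 365.8]), array([ 0.4608, -0.4884,  0.115 ]))]
```

View pics/crop0.png

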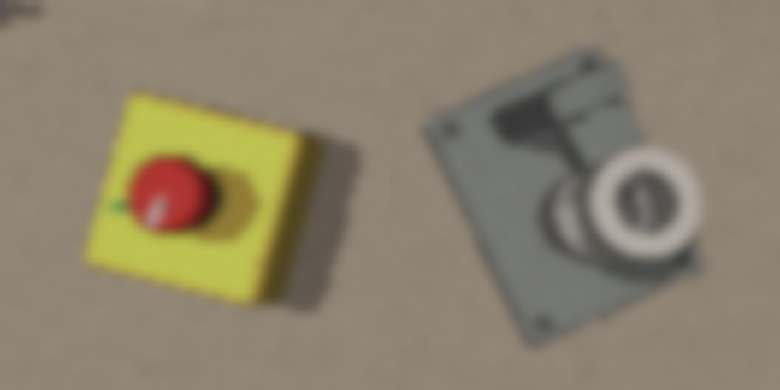

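The crop shows the pointer facing image-down and slightly left. The green mark is further clockwise at the left, so turning clockwise is right. The stand's column is on the upper-left side of the bush. The two views agree within 3 mm: stop (0.467,0.358), probe (0.660,0.080), bush (0.520,-0.439). I'll go above the stop first and refine with the wrist camera.

```bash
python3 - <<'E'
from h import *
print(R.from_rotvec(get_obs()["tool_rot"]).as_matrix().round(3))
print(tool([.467,.3585,.215]).round(4))
E
```

```text
[[-0.953  0.304 -0.001]
 [ 0.304  0.953 -0.002]
 [ 0.    -0.002 -1.   ]]
[-0.336  -0.141   0.0404]
```

Emit:
move_arm:
  deltas: [-1,-0.04,-0.017,0,0,-1,-0.08,-0.034,0,0,-1,-0.12,-0.05,0,0,-1,-0.16,-0.067,0,0,-1,-0.2,-0.084,0,0,-1,-0.24,-0.1,0,0,-1,-0.28,-0.118,0.02,0,-1,-0.32,-0.134,0.04,0,-1,-0.336,-0.141,0.04,0,-1,-0.336,-0.141,0.04,0]

```text
t: 1.1
tool_pos: [0.4679, 0.3568, 0.2143]
tool_rot: [-0.488, -3.101, 0.005]
contact_force: [-0.5, -0.5, 0.1]
opening: -0.0001
```

```bash
python3 - <<'E'
from h import *
c,im=shot("wrist","w1"); hsv=cv2.cvtColor(im,cv2.COLOR_RGB2HSV); H,S,V=[hsv[...,i].astype(int) for i in range(3)]
red=((H<8)|(H>172))&(S>150)&(V>70)
for b in blobs(red,300): print(b,onz(c,b[1],.102).round(4))
o=get_obs();print(o["tool_pos"],proj(c,[.467,.3585,.102]))
E
```

```text
([296, 208, 51, 51, 1897], [320.8, 233.5]) [0.4674 0.3613 0.102 ]
([192, 305, 30, 32, 663], [206.0, 320.6]) [0.5026 0.2684 0.102 ]
([68, 308, 65, 51, 1532], [99.5, 333.1]) [0.4892 0.1949 0.102 ]
([160, 324, 30, 31, 697], [174.4, 338.9]) [0.5091 0.2421 0.102 ]
([584, 399, 33, 33, 584], [600.3, 416.2]) [0.6648 0.5148 0.102 ]
[0.46724326 0.35810055 0.21529441] [316.33685619 234.22601538]
```

View pics/w1.png

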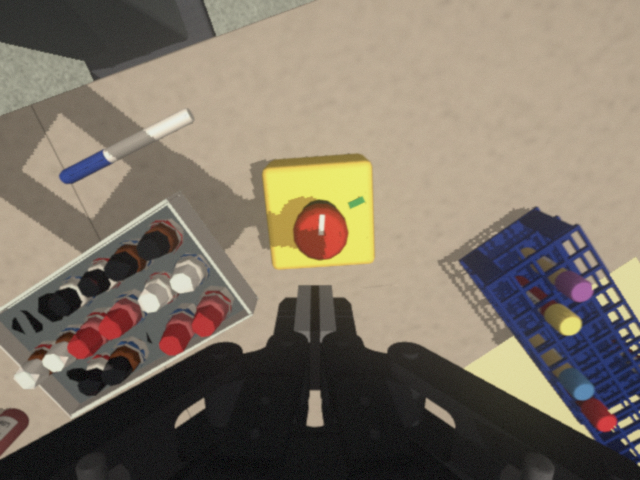

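The wrist view shows the head centred at (321,233), its pointer facing image-up and the green mark at (356,202), clockwise from it. The head is at (0.467,0.361), so the lateral correction is about 3 mm. I'll press with the fingers shut.

```bash
python3 -c "
from h import *
print(tool([.4673,.3608,.102]).round(4))"
```

```text
[0.0006 0.0028 0.1133]
```

Emit:
move_arm:
  deltas: [-1,0.001,0.003,0.03,0,-1,0.001,0.003,0.06,0,-1,0.001,0.003,0.08,0,-1,0.001,0.003,0.085,0,-1,0.001,0.003,0.09,0,-1,0.001,0.003,0.093,0,-1,0.001,0.003,0.094,0,-1,0.001,0.003,0.094,0]

```text
t: 1.95
tool_pos: [0.4675, 0.3621, 0.123]
tool_rot: [-0.486, -3.104, -0.001]
contact_force: [-2.4, 2.2, 4.1]
opening: 0.0001
```

Emit:
move_arm:
  deltas: [-1,0,0,0.002,0,-1,0,0,0.004,0,-1,0,0,0.005,0,-1,0,0,0.005,0]

```text
t: 2.35
tool_pos: [0.4683, 0.3624, 0.1208]
tool_rot: [0.486, 3.103, 0.002]
contact_force: [-6.1, -2.0, 13.0]
opening: -0.0001
```

13 N is well over the 5 N needed, so the button is fully down. I'll raise and open, then take a check look.

Emit:
move_arm:
  deltas: [-1,0,0,-0.02,0,-1,0,0,-0.05,0,1,0,0,-0.07,0,1,0,0,-0.07,0,1,0,0,-0.07,0,1,0,0,-0.07,0,1,0,0,-0.07,0,1,0,0,-0.07,0]

```text
t: 3.15
tool_pos: [0.4677, 0.362, 0.1893]
tool_rot: [-0.486, -3.103, -0.0]
contact_force: [0.0, 0.1, 0.9]
opening: 0.0844
```

```bash
python3 - <<'E'
from h import *
c,im=shot("wrist","w2"); hsv=cv2.cvtColor(im,cv2.COLOR_RGB2HSV); H,S,V=[hsv[...,i].astype(int) for i in range(3)]
red=((H<8)|(H>172))&(S>150)&(V>70)
for b in blobs(red,1000): print(b,onz(c,b[1],.102).round(4))
print(get_obs()["tool_pos"],tool([.4673,.3608,.091]).round(4),get_obs()["opening"],get_obs()["q"])
E
```

```text
([283, 222, 57, 56, 2158], [310.6, 250.0]) [0.4674 0.3604 0.102 ]
([39, 326, 72, 52, 1752], [75.9, 351.5]) [0.4867 0.2007 0.102 ]
[0.46780348 0.3620989  0.18964019] [ 0.     -0.0014  0.0986] 0.08538307282937983 [ 5.32768015e-01  2.37464409e-02  1.75601352e+00  4.29811770e-04
  1.36190846e+00 -7.27618863e-01]
```

Emit:
move_arm:
  deltas: [1,0,-0.001,0.04,0,1,0,-0.001,0.075,0,1,0,-0.001,0.09,0,1,0,-0.001,0.09,0,-0.6,0,-0.001,0.09,0,-0.6,0,-0.001,0.09,0,-0.6,0,-0.001,0.09,0,-0.6,0,-0.001,0.09,0,-0.6,0,-0.001,0.09,0]
  force: 25

```text
t: 4.1
tool_pos: [0.468, 0.3602, 0.1008]
tool_rot: [0.485, 3.103, -0.003]
contact_force: [-0.1, -5.4, 2.2]
opening: 0.0342
```

Emit:
move_arm:
  deltas: [-0.6,0,0,0,8,-0.6,0,0,0,16,-0.6,0,0,0,24,-0.6,0,0,0,32,-0.6,0,0,0,40,-0.6,0,0,0,48,-0.6,0,0,0,56,-0.6,0,0,0,63,-0.6,0,0,0,68,-0.6,0,0,0,71]

```text
t: 5.1
tool_pos: [0.4675, 0.3596, 0.1014]
tool_rot: [2.197, 2.242, -0.005]
contact_force: [-3.0, -1.8, 1.3]
opening: 0.0344
```

```bash
python3 - <<'E'
from h import *
o=get_obs(); print(o["tool_pos"],o["contact_force"],o["wrist_torque"],o["opening"],o["q"][5])
E
```

```text
[0.46745138 0.3596249  0.10135632] [-3.04646085 -1.80323289  1.30838004] [-0.06757686  0.54431581  0.53835001] 0.03443259348654721 0.5116013932479008
```

It turned 71° and the wrist torque about z rose to 0.54 N m, so the head is at its end stop. I'll release, rise and check.

Emit:
move_arm:
  deltas: [0.6,0,0,0,0,1,0,0,0,0,1,0,0,0,0,1,0,0,0,0,1,0,0,-0.04,0,1,0,0,-0.08,0,1,0,0,-0.12,0,1,0,0,-0.15,0,1,0,0,-0.15,0,1,0,0,-0.15,0]

```text
t: 6.1
tool_pos: [0.4679, 0.3604, 0.2522]
tool_rot: [2.196, 2.242, -0.002]
contact_force: [-0.3, 0.9, -0.3]
opening: 0.0855
```

```bash
python3 - <<'E'
from h import *
c,im=shot("wrist","w3"); p=proj(c,[.4673,.3608,.08]); print(p); x,y=[int(v) for v in p]
cv2.imwrite("pics/w3c.png",cv2.resize(im[max(0,y-80):y+80,x-80:x+80,::-1],(480,480)))
print(tool([.660,.080,.26]).round(4), R.from_rotvec(get_obs()["tool_rot"]).as_matrix().round(2).tolist())
E
```

```text
[311.64398311 213.43503968]
[-0.284   0.187  -0.0086] [[-0.02, 1.0, -0.0], [1.0, 0.02, -0.0], [-0.0, -0.0, -1.0]]
```

View pics/w3c.png

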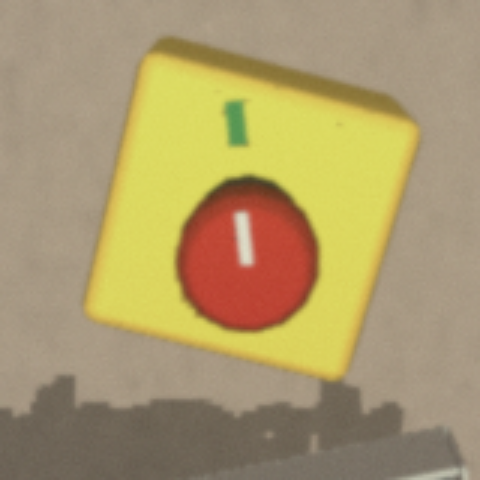

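The pointer is in line with the green mark and the button is up. Next I'll go above the probe.

Emit:
move_arm:
  deltas: [1,-0.03,0.02,0,0,1,-0.07,0.046,0,0,1,-0.11,0.072,-0.01,0,1,-0.15,0.1,-0.01,0,1,-0.19,0.125,-0.01,0,1,-0.23,0.151,-0.01,0,1,-0.265,0.175,-0.01,0,1,-0.284,0.187,-0.01,0,1,-0.284,0.187,-0.01,0,1,-0.284,0.187,-0.01,0]

```text
t: 7.15
tool_pos: [0.6592, 0.0804, 0.2596]
tool_rot: [-2.198, -2.243, 0.009]
contact_force: [0.3, 0.2, -0.4]
opening: 0.0852
```

```bash
python3 - <<'E'
from h import *
c,im=shot("wrist","w4"); hsv=cv2.cvtColor(im,cv2.COLOR_RGB2HSV); V=hsv[...,2].astype(int)
p=proj(c,[.66,.08,.17]); print(p, proj(c,[.66,.08,.125]))
m=np.zeros(V.shape,bool); x,y=[int(v) for v in p]; m[max(0,y-90):y+90,x-70:x+70]=1
for b in blobs((V<60)&m,100): print(b)
print(get_obs()["tool_pos"])
E
```

```text
[314.0864769  250.67874235] [314.41624526 228.17601944]
([305, 248, 32, 18, 210], [319.0, 257.9])
[0.65912447 0.08105189 0.26012659]
```

View pics/w4.png

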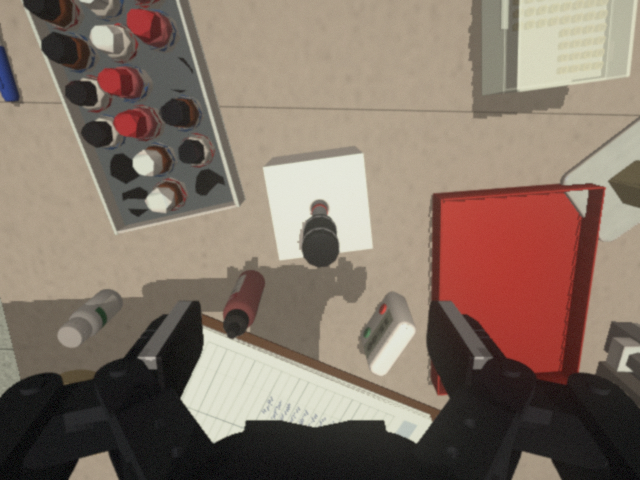

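The view shows the handle top at about (320,248) and the red band just visible at (320,205). I'll measure both.

```bash
python3 - <<'E'
from h import *
c=cam("wrist"); im=cv2.imread("pics/w4.png"); hsv=cv2.cvtColor(im,cv2.COLOR_BGR2HSV); H,S,V=[hsv[...,i].astype(int) for i in range(3)]
m=np.zeros(V.shape,bool); m[195:275,290:350]=1
for t in(80,100): 
    k=(V<t)&m
    for b in blobs(k,100): print(t,b)
    for r in range(215,270,5):
        x=np.where(k[r])[0]; print(r,x.min() if len(x) else 0,x.max() if len(x) else 0,end='; ')
for uv,z in(((320.5,249),.17),((320.5,248),.17),((320,205),.083)): print(uv,onz(c,uv,z).round(4))
cv2.imwrite("pics/w4c.png",cv2.resize(im[190:280,280:370],(720,720),interpolation=cv2.INTER_CUBIC))
E
```

```text
80 ([304, 217, 32, 19, 281], [319.2, 224.2])
80 ([303, 229, 35, 38, 1054], [320.1, 247.6])
215 0 0; 220 311 329; 225 306 333; 230 305 334; 235 304 333; 240 304 336; 245 303 337; 250 303 337; 255 304 336; 260 308 333; 265 315 327; 100 ([302, 213, 37, 55, 1512], [319.8, 241.3])
215 313 325; 220 309 330; 225 306 334; 230 304 335; 235 304 335; 240 303 337; 245 302 337; 250 303 338; 255 304 337; 260 307 334; 265 314 328; (320.5, 249) [0.6636 0.0816 0.17  ]
(320.5, 248) [0.6636 0.0822 0.17  ]
(320, 205) [0.6641 0.087  0.083 ]
```

View pics/w4c.png

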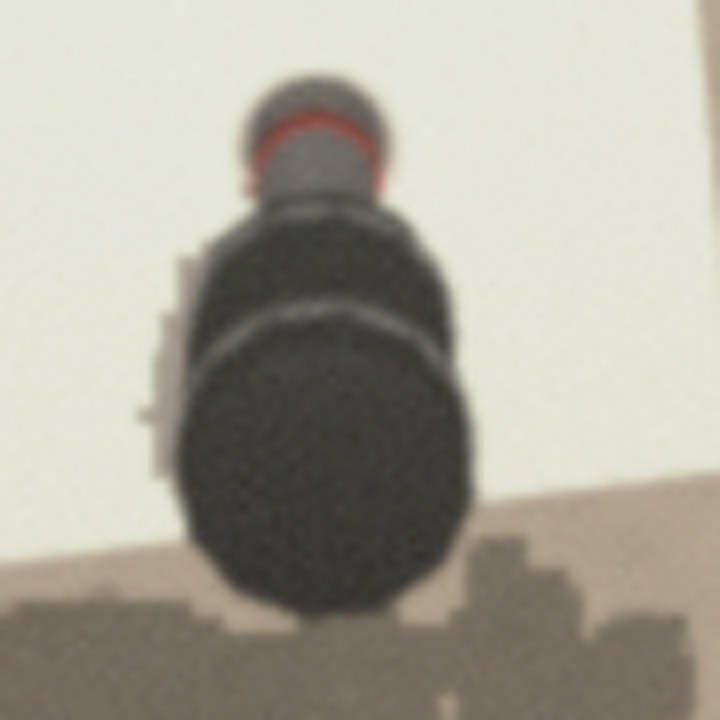

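Handle top at (320.6,247.5) gives (0.6636,0.082). The band arc agrees once corrected for the near side (y about 0.081). Now the descent and grasp.

Emit:
move_arm:
  deltas: [1,0.001,0.0045,0,0,1,0.001,0.0045,0.03,0,1,0.001,0.0045,0.07,0,1,0.001,0.0045,0.1,0,1,0.001,0.0045,0.106,0,-0.2,0.001,0.0045,0.106,0,-0.4,0.001,0.0045,0.106,0,-1,0.001,0.0045,0.106,0,-1,0.001,0.0045,0.106,0,-1,0.001,0.0045,0.106,0]
  force: 50

```text
t: 8.2
tool_pos: [0.6638, 0.0818, 0.1563]
tool_rot: [2.197, 2.245, -0.007]
contact_force: [-2.4, 0.5, 4.4]
opening: 0.0212
```

Emit:
move_arm:
  deltas: [-1,0,0,0,0,-1,0,0,0,0]

```text
t: 8.4
tool_pos: [0.6639, 0.0817, 0.1564]
tool_rot: [2.197, 2.244, -0.006]
contact_force: [1.0, 0.5, -0.9]
opening: 0.0207
```

Gripped at 21 mm opening, with TCP z 0.1564 for tip z 0.010. So the tip is 0.1464 below the TCP and the final TCP z is about 0.1914. Now I'll lift.

Emit:
move_arm:
  deltas: [-1,0,0,-0.01,0,-1,0,0,-0.03,0,-1,0,0,-0.055,0,-1,0,0,-0.08,0,-1,0,0,-0.11,0,-1,0,0,-0.14,0,-1,0,0,-0.16,0,-1,0,0,-0.17,0,-1,0,0,-0.17,0]

```text
t: 9.3
tool_pos: [0.6648, 0.0823, 0.3286]
tool_rot: [2.195, 2.242, -0.002]
contact_force: [-0.3, 0.2, -0.7]
opening: 0.021
```

```bash
python3 - <<'E'
from h import *
print(get_obs()["tool_pos"],tool([.520,-.439,.325]).round(4),get_obs()["opening"],get_obs()["q"].round(2))
E
```

```text
[0.66481343 0.08231294 0.32862001] [-0.5181 -0.1559  0.0052] 0.020980173875801696 [ 0.01  0.12  1.42 -0.    1.6  -0.01]
```

Emit:
move_arm:
  deltas: [-1,-0.02,-0.006,0,0,-1,-0.055,-0.0165,0,0,-1,-0.095,-0.0285,0,0,-1,-0.135,-0.04,0,0,-1,-0.175,-0.053,0,0,-1,-0.215,-0.065,0,0,-1,-0.255,-0.077,0,0,-1,-0.295,-0.089,0,0,-1,-0.325,-0.098,0,0,-1,-0.34,-0.102,0,0]

```text
t: 10.3
tool_pos: [0.5686, -0.2619, 0.3273]
tool_rot: [2.2, 2.242, -0.004]
contact_force: [0.5, 0.5, -0.7]
opening: 0.0212
```

```bash
python3 - <<'E'
from h import *
print(get_obs()["tool_pos"],tool([.520,-.439,.325]).round(4),get_obs()["opening"])
E
```

```text
[ 0.56859816 -0.26188555  0.32730677] [-0.1762 -0.0519  0.0028] 0.021214072252699473
```

Emit:
move_arm:
  deltas: [-1,-0.025,-0.007,0,0,-1,-0.06,-0.018,0,0,-1,-0.1,-0.03,0,0,-1,-0.14,-0.041,0,0,-1,-0.165,-0.049,0,0,-1,-0.176,-0.052,0,0,-1,-0.176,-0.052,0.002,0,-1,-0.176,-0.052,0.002,0]

```text
t: 11.1
tool_pos: [0.5204, -0.4374, 0.3247]
tool_rot: [-2.198, -2.242, 0.002]
contact_force: [0.2, 0.4, -0.8]
opening: 0.0208
```

```bash
python3 - <<'E'
from h import *
c,im=shot("wrist","w5"); print(get_obs()["tool_pos"],proj(c,[.52,-.439,.115]))
P=get_obs()["tool_pos"]; A=R.from_rotvec(get_obs()["tool_rot"]).as_matrix()[:,2]
print(proj(c,P+A*.1464),proj(c,P+A*.0764))
cv2.imwrite("pics/w5c.png",cv2.resize(im[80:320,200:430,::-1],None,fx=2.5,fy=2.5,interpolation=cv2.INTER_CUBIC))
E
```

```text
[ 0.52052272 -0.43721928  0.32508948] [312.84708023 205.47870427]
[312.76674295 223.55889326] [312.27146731 258.78745307]
```

View pics/w5c.png

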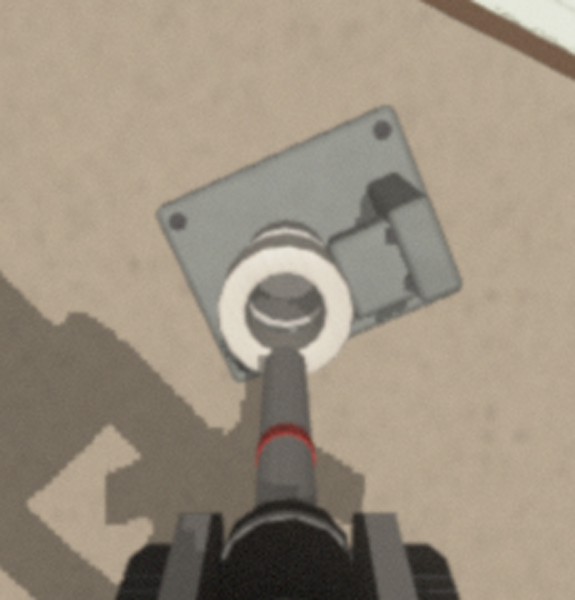

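The view shows the bush ring centred near crop (286,313), original (314.6,205). The rod tip is at original column 314.4 with its near lower edge at row 219, and the band's upper apex is at row 250. I'll fit these properly.

```bash
cat > fit.py <<'E'
from h import *
from scipy.optimize import least_squares
def ring(im,c,lo,guess):
    g=cv2.cvtColor(im,cv2.COLOR_RGB2HSV); V=g[...,2].astype(int); S=g[...,1].astype(int)
    p=proj(c,guess); m=np.zeros(V.shape,np.uint8); x,y=[int(v) for v in p]; m[y-45:y+45,x-45:x+45]=((V>lo)&(S<40))[y-45:y+45,x-45:x+45]
    n,l,s,_=cv2.connectedComponentsWithStats(m); k=1+np.argmax(s[1:,4]); m=(l==k).astype(np.uint8)
    ct=max(cv2.findContours(m,cv2.RETR_EXTERNAL,cv2.CHAIN_APPROX_NONE)[0],key=cv2.contourArea)[:,0].astype(float)
    W=np.array([onz(c,u,.115)[:2] for u in ct])
    # circle of known radius, robust (rod occludes a part)
    r=least_squares(lambda q:np.hypot(*(W-q[:2]).T)-q[2],[guess[0],guess[1],.024],loss="soft_l1",f_scale=.0005)
    return r.x,np.median(abs(r.fun)),s[k]
E
python3 - <<'E'
from fit import *
c=cam("wrist"); im=cv2.imread("pics/w5.png")[:,:,::-1].copy()
for lo in(150,165,180): print(lo,ring(im,c,lo,[.52,-.439,.115]))
g=im.astype(int)
for r in(222,226,230,234,240,246): print(r,g[r,298:332,1].tolist())
print("col",g[208:232,314,1].tolist())
print("bandcol R-G",(g[244:262,314,0]-g[244:262,314,1]).tolist())
E
```

```text
150 (array([ 0.52090112, -0.43774344,  0.02259757]), np.float64(0.0012703755113917699), array([ 285,  178,   56,   51, 1324], dtype=int32))
165 (array([ 0.52100058, -0.43775499,  0.02227134]), np.float64(0.001343261802462123), array([ 287,  178,   54,   51, 1235], dtype=int32))
180 (array([ 0.52094651, -0.43788748,  0.02216655]), np.float64(0.0012626294505968284), array([ 287,  179,   54,   50, 1182], dtype=int32))
222 [214, 213, 215, 213, 208, 179, 164, 158, 145, 124, 101, 99, 104, 101, 105, 103, 102, 103, 101, 103, 102, 105, 125, 165, 205, 216, 216, 218, 216, 215, 212, 215, 214, 209]
226 [134, 172, 191, 199, 196, 158, 133, 117, 101, 96, 97, 101, 103, 102, 104, 104, 100, 105, 102, 101, 104, 100, 99, 109, 153, 196, 210, 209, 208, 203, 190, 174, 164, 167]
230 [104, 95, 90, 87, 89, 95, 103, 96, 93, 94, 98, 100, 103, 103, 106, 105, 104, 102, 101, 100, 105, 100, 96, 101, 126, 157, 166, 165, 164, 162, 159, 157, 157, 160]
234 [125, 112, 108, 111, 109, 111, 108, 92, 94, 94, 96, 100, 102, 102, 102, 103, 101, 100, 102, 101, 100, 95, 97, 95, 110, 149, 162, 166, 162, 163, 163, 163, 165, 167]
240 [114, 110, 111, 113, 110, 108, 102, 92, 94, 95, 98, 100, 105, 102, 103, 102, 101, 103, 103, 100, 102, 100, 97, 94, 99, 123, 153, 163, 164, 163, 165, 166, 166, 166]
246 [110, 110, 110, 108, 108, 105, 95, 91, 93, 99, 99, 97, 102, 101, 100, 101, 103, 103, 102, 102, 102, 99, 101, 95, 94, 111, 150, 167, 167, 170, 165, 162, 165, 163]
col [150, 192, 177, 128, 109, 114, 115, 118, 116, 117, 108, 106, 104, 103, 102, 103, 105, 105, 100, 102, 105, 105, 104, 105]
bandcol R-G [6, 5, 5, 3, 12, 34, 51, 56, 71, 78, 27, 7, 4, 4, 4, 5, 6, 6]
```

```bash
python3 - <<'E'
from fit import *
c=cam("wrist"); im=cv2.imread("pics/w5.png")[:,:,::-1].copy()
g=cv2.cvtColor(im,cv2.COLOR_RGB2HSV); V=g[...,2].astype(int);S=g[...,1].astype(int)
m=np.zeros(V.shape,np.uint8); m[172:235,280:350]=((V>165)&(S<40))[172:235,280:350]
ct=max(cv2.findContours(m,cv2.RETR_EXTERNAL,cv2.CHAIN_APPROX_NONE)[0],key=cv2.contourArea)[:,0].astype(float)
for rmax in(205,215,219):
    W=np.array([onz(c,u,.115)[:2] for u in ct if u[1]<rmax])
    r=least_squares(lambda q:np.hypot(*(W-q[:2]).T)-q[2],[.52,-.438,.024],loss="soft_l1",f_scale=.0005)
    print(rmax,r.x.round(4),np.median(abs(r.fun)).round(5)); 
o=get_obs(); M=R.from_rotvec(o["tool_rot"]).as_matrix(); P=o["tool_pos"]
print(P,M[:,2].round(4))
f=lambda x,y,z: proj(c,P+M@[x,y,z])
for ox in(-.004,-.002,0,.002):
    print(ox,"tip apex",f(ox+.006,.001,.1464)[1].round(1),"band rows",f(ox+.006,0,.0794)[1].round(1),f(ox+.006,0,.0734)[1].round(1),"handle bot",f(ox+.011,0,.0314)[1].round(1))
for oy in(0,.001,.002): print(oy,f(0,oy,.1464).round(1),f(0,oy,.13).round(1),f(0,oy,.1).round(1))
print("handle col",im[255:300,314].tolist()[::2])
E
```

```text
205 [ 0.5209 -0.4385  0.0228] 0.00071
215 [ 0.5209 -0.4376  0.0221] 0.00121
219 [ 0.5208 -0.4361  0.0209] 0.00288
[ 0.52052272 -0.43721928  0.32508948] [-1.8e-03 -7.0e-04 -1.0e+00]
-0.004 tip apex 220.9 band rows 253.4 257.3 handle bot 281.5
-0.002 tip apex 218.2 band rows 250.0 253.8 handle bot 277.2
0 tip apex 215.5 band rows 246.6 250.3 handle bot 272.9
0.002 tip apex 212.8 band rows 243.1 246.7 handle bot 268.5
0 [312.5 223.6] [312.4 230.2] [312.1 244.7]
0.001 [313.9 223.6] [313.8 230.2] [313.8 244.7]
0.002 [315.3 223.6] [315.3 230.2] [315.5 244.7]
handle col [[109, 102, 98], [105, 101, 94], [110, 105, 99], [108, 102, 98], [105, 102, 94], [105, 102, 98], [104, 101, 95], [106, 102, 98], [108, 102, 96], [102, 98, 93], [85, 83, 78], [87, 81, 78], [71, 66, 63], [39, 34, 30], [44, 41, 37], [87, 84, 78], [85, 83, 78], [41, 38, 35], [35, 31, 27], [34, 33, 29], [37, 33, 31], [30, 28, 23], [34, 32, 26]]
```

```bash
cat > fit.py <<'E'
from h import *
from scipy.optimize import least_squares
def ring(im,c,guess,rmax):
    g=cv2.cvtColor(im,cv2.COLOR_RGB2HSV); V=g[...,2].astype(int);S=g[...,1].astype(int)
    x,y=[int(v) for v in proj(c,guess)]; m=np.zeros(V.shape,np.uint8); w=48
    k=((V>165)&(S<40)); m[y-w:y+w,x-w:x+w]=k[y-w:y+w,x-w:x+w]
    ct=max(cv2.findContours(m,cv2.RETR_EXTERNAL,cv2.CHAIN_APPROX_NONE)[0],key=cv2.contourArea)
    h=cv2.convexHull(ct)[:,0].astype(float); h=h[h[:,1]<rmax]
    W=np.array([onz(c,u,.115)[:2] for u in h])
    r=least_squares(lambda q:np.hypot(*(W-q[:2]).T)-q[2],[guess[0],guess[1],.024],loss="soft_l1",f_scale=.0005)
    return r.x.round(4),abs(r.fun).max().round(5),len(h)
E
python3 - <<'E'
from fit import *
c=cam("wrist"); im=cv2.imread("pics/w5.png")[:,:,::-1].copy()
for rm in(210,220,240): print(ring(im,c,[.52,-.438,.115],rm))
E
```

```text
(array([ 0.5209, -0.4382,  0.0234]), np.float64(0.00021), 17)
(array([ 0.5209, -0.4383,  0.0235]), np.float64(0.00018), 20)
(array([ 0.521 , -0.4383,  0.0235]), np.float64(0.00065), 28)
```

The ring fit is good: centre (0.5209,-0.4383), radius 23.5 mm against a nominal 24. The tip is about 1 mm off. I'll lower to just above the rim and check again there.

Emit:
move_arm:
  deltas: [-1,0.001,0,0.01,0,-1,0.001,0,0.025,0,-1,0.001,0,0.04,0,-1,0.001,0,0.047,0,-1,0.001,0,0.047,0,-1,0.001,0,0.047,0]

```text
t: 11.75
tool_pos: [0.5204, -0.4362, 0.2778]
tool_rot: [-2.198, -2.243, 0.003]
contact_force: [0.1, -0.3, -1.6]
opening: 0.021
```

```bash
python3 - <<'E'
from fit import *
c,im=shot("wrist","w6"); o=get_obs(); M=R.from_rotvec(o["tool_rot"]).as_matrix(); P=o["tool_pos"]
print(P,M[:,2].round(4),o["opening"])
for rm in(205,220,260): print(ring(im,c,[.521,-.438,.115],rm))
f=lambda x,y,z: proj(c,P+M@[x,y,z])
for ox in(-.003,-.002,-.001): print(ox,"tip apex",f(ox+.006,.001,.1464)[1].round(1),"band",f(ox+.006,0,.0794)[1].round(1),f(ox+.006,0,.0734)[1].round(1))
g=im.astype(int); print("col",g[205:235,314,1].tolist()); print("band",(g[244:260,314,0]-g[244:260,314,1]).tolist())
for r in(224,228,232,240): print(r,g[r,298:332,1].tolist())
cv2.imwrite("pics/w6c.png",cv2.resize(im[130:310,220:410,::-1],None,fx=3,fy=3,interpolation=cv2.INTER_CUBIC))
E
```

```text
[ 0.52058227 -0.43649492  0.2785987 ] [-0.0011 -0.0013 -1.    ] 0.021002882789348108
(array([ 0.5205, -0.4383,  0.0233]), np.float64(0.0002), 10)
(array([ 0.5206, -0.4384,  0.0234]), np.float64(0.00019), 16)
(array([ 0.5207, -0.4386,  0.0235]), np.float64(0.00068), 29)
-0.003 tip apex 220.3 band 252.8 256.6
-0.002 tip apex 219.0 band 251.0 254.9
-0.001 tip apex 217.6 band 249.3 253.1
col [128, 127, 132, 127, 124, 116, 106, 108, 111, 116, 112, 111, 112, 110, 106, 106, 106, 103, 103, 102, 104, 103, 101, 102, 103, 104, 106, 103, 108, 102]
band [4, 6, 2, 5, 14, 38, 60, 63, 77, 80, 29, 4, 3, 5, 4, 4]
224 [106, 106, 110, 109, 111, 107, 101, 98, 98, 98, 101, 103, 105, 106, 108, 103, 102, 104, 104, 104, 102, 103, 94, 101, 101, 104, 103, 104, 103, 99, 102, 97, 100, 124]
228 [112, 105, 109, 111, 112, 106, 95, 91, 91, 94, 97, 100, 105, 103, 103, 102, 102, 105, 98, 106, 102, 100, 98, 96, 100, 108, 110, 112, 109, 107, 107, 111, 143, 184]
232 [192, 162, 125, 107, 104, 103, 96, 91, 91, 95, 98, 100, 104, 104, 107, 105, 103, 101, 104, 101, 100, 98, 97, 96, 100, 109, 108, 113, 114, 131, 169, 204, 218, 218]
240 [214, 216, 208, 177, 152, 135, 122, 100, 94, 96, 97, 102, 104, 103, 102, 102, 108, 101, 102, 103, 103, 100, 102, 97, 110, 156, 203, 218, 220, 216, 216, 216, 215, 216]
```

View pics/w6c.png

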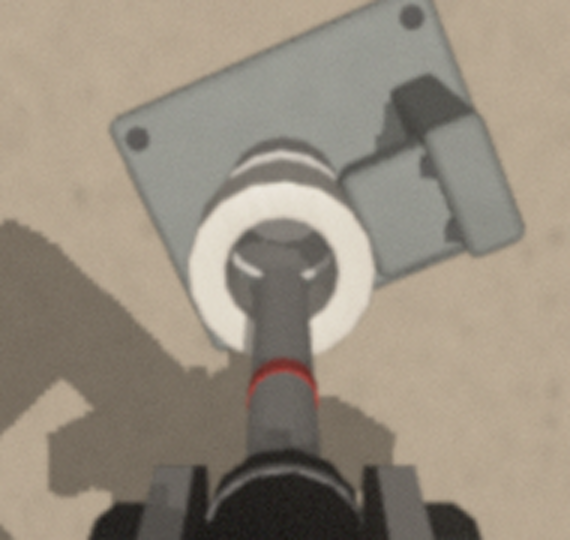

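The tip is over the bore, within about 1 mm. Now I'll lower 87 mm in stages.

Emit:
move_arm:
  deltas: [-1,0,-0.0005,0.01,0,-1,0,-0.0005,0.02,0,-1,0,-0.0005,0.03,0,-1,0,-0.0005,0.04,0,-1,0,-0.0005,0.05,0,-1,0,-0.0005,0.06,0,-1,0,-0.0005,0.07,0,-1,0,-0.0005,0.08,0,-1,0,-0.0005,0.087,0,-1,0,-0.0005,0.087,0]

```text
t: 12.8
tool_pos: [0.5194, -0.4361, 0.1898]
tool_rot: [-2.197, -2.242, 0.003]
contact_force: [-0.4, -0.5, -0.6]
opening: 0.0206
```

Emit:
move_arm:
  deltas: [-1,0,0,0,0,-1,0,0,0,0]

```text
t: 13.0
tool_pos: [0.5196, -0.4362, 0.1902]
tool_rot: [-2.198, -2.242, 0.003]
contact_force: [0.3, 0.5, -1.7]
opening: 0.021
```

```bash
python3 - <<'E'
from fit import *
c,im=shot("wrist","w7"); o=get_obs(); M=R.from_rotvec(o["tool_rot"]).as_matrix(); P=o["tool_pos"]
print(P,M[:,2].round(4),o["opening"],o["contact_force"],np.abs(o["dq"]).max())
for rm in(215,230): print(ring(im,c,[.521,-.438,.115],rm))
g=im.astype(int); print("band",(g[236:266,314,0]-g[236:266,314,1]).tolist())
_,s=shot("scene","s7"); 
a=cv2.resize(im[150:300,240:390,::-1],(400,400),interpolation=cv2.INTER_CUBIC); b=cv2.resize(s[280:400,430:550,::-1],(400,400),interpolation=cv2.INTER_CUBIC)
cv2.imwrite("pics/f7.png",np.hstack([a,b]))
E
```

```text
[ 0.51966013 -0.43626507  0.19039199] [-2.4e-03 -1.0e-04 -1.0e+00] 0.020961945483581202 [ 0.22909532 -0.69736492 -1.63495937] 0.003464483951024574Traceback (most recent call last):
  File "<stdin>", line 4, in <module>
  File "fit.py", line 10, in ring
    r=least_squares(lambda q:np.hypot(*(W-q[:2]).T)-q[2],[guess[0],guess[1],.024],loss="soft_l1",f_scale=.0005)
    return func(*args, **kwargs)
    vector_fun = VectorFunction(
        fun_wrapped,
    ...<6 lines>...
        workers=workers
    )
    self._update_fun()
    ~~~~~~~~~~~~~~~~^^
    self.f = self.fun_wrapped(xp_copy(self.x))
             ~~~~~~~~~~~~~~~~^^^^^^^^^^^^^^^^^
    return np.atleast_1d(self.fun(x))
                         ~~~~~~~~^^^
    return self.f(x, *self.args, **self.kwargs)
           ~~~~~~^^^^^^^^^^^^^^^^^^^^^^^^^^^^^^
  File "fit.py", line 10, in <lambda>
    r=least_squares(lambda q:np.hypot(*(W-q[:2]).T)-q[2],[guess[0],guess[1],.024],loss="soft_l1",f_scale=.0005)
                                        ~^~~~~~
ValueError: operands could not be broadcast together with shapes (0,) (2,)
```

```bash
python3 - <<'E'
from fit import *
c,im=shot("wrist","w8"); print(proj(c,[.5206,-.4384,.115]))
for rm in(240,255,290): print(ring(im,c,[.521,-.438,.115],rm))
g=im.astype(int); print("band",(g[236:266,314,0]-g[236:266,314,1]).tolist())
_,s=shot("scene","s8")
a=cv2.resize(im[170:320,240:390,::-1],(400,400),interpolation=cv2.INTER_CUBIC); b=cv2.resize(s[280:400,430:550,::-1],(400,400),interpolation=cv2.INTER_CUBIC)
cv2.imwrite("pics/f8.png",np.hstack([a,b]))
E
```

```text
[313.89143272 263.17428651]
(array([ 0.5206, -0.4383,  0.0234]), np.float64(0.00021), 10)
(array([ 0.5205, -0.4386,  0.0236]), np.float64(0.00023), 15)
(array([ 0.5206, -0.4385,  0.0236]), np.float64(0.00061), 25)
band [6, 10, 7, 6, 4, 4, 2, 4, 3, 3, 3, 4, 14, 37, 52, 56, 72, 80, 30, 7, 5, 4, 3, 5, 4, 5, 5, 5, 2, 2]
```

View pics/f8.png

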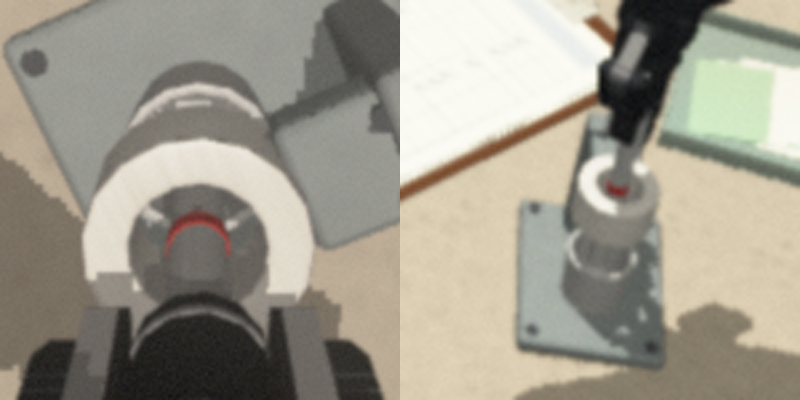

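The left view (wrist) shows the rod and band centred in the bore, columns 197.5 against 198. The band's middle is within 2 px of where the rim plane predicts, which is about 1 mm. The right view (scene) shows the band at rim level and the probe hanging upright. I'm handing it in.

```bash
python3 -c "
from h import *
o=get_obs();print(o['tool_pos'],o['opening'],o['contact_force'],abs(o['dq']).max(),o['t']);print(order.finish_job())"
```

```text
[ 0.51964192 -0.43629833  0.19046712] 0.020783378421152063 [ 0.0404743   0.06347049 -1.60916829] 0.0024715035717565712 13.15
the job is handed in; nothing more can be done
None
```

I carried out every step and handed the job in at 13.15 s, with the probe still held in the bush. No verdict was reported.

- **Stop button:** I pressed it with 13 N (about 5 N is needed) and it sprang up again. I then turned the head about 71° clockwise until the wrist torque rose to 0.54 N m. The picture afterwards showed the pointer in line with the green mark.
- **Probe in the bush:**
  - The band is about 1 mm below the rim by arm height.
  - The rod is within about 1 mm of the bore axis, with the tool axis tilted only about 0.002 rad.
  - The arm was at rest with a 21 mm grip, and the wrist showed no side force (under 0.1 N), so no sign of contact with the stand.
- **Disagreements:** The overhead and scene cameras differed from the wrist camera by 2 to 4 mm, so I used the wrist values. One ring-fit check on the bush crashed because its row limit was wrong. I reran it and it agreed with the earlier fits.
- **Not checked:** I did not measure the bystanders at the end. The paths were planned clear of them, and the force readings taken on the way showed no contact.

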